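Close a shielded test housing

ROBOT

A 6-joint arm with a two-finger parallel gripper is mounted at the origin on the work surface. World frame = base frame: x ahead of the robot, y to its left, z up, the work surface at z = 0. Lengths are in mm, angles in rad, forces in N, time in s.
With the tool pointing down it reaches from about 150 to 775 mm from the base axis. Payload 6.1 kg.
Tool frame: the origin (TCP) lies on the centre line of the jaws, within the pads' length; the fingertips stand 19 mm ahead of it and the grasp point (between the pads) is the TCP (arm.tip_extent is the distance from the TCP to the fingertips, in mm); z points along the fingers, y is the direction in which the jaws open and shut (so a half turn about z gives the same grasp; the last joint's range is limited). The gripper opens to 85 mm and grips with 20 to 120 N. Pads are 22 mm wide; open, the fingers measure 114 mm over their backs; the gripper's body (76 mm by 85 mm) begins 54 mm behind the grasp point. The pads swing forward as they close: fully open they stand 13 mm farther back than shut.
Start: joints at [-1.233, 0.126, -0.04, 1.405, 0, 1.571], TCP at [173.984, -495.316, 250.295] pointing down, gripper open.
Joint ranges: [-2.72, 2.72], [-0.95, 1.95], [-1.27, 1.35], [-1.78, 2.02], [-1.46, 1.47], [-3.14, 3.14]. Speed limits (rad/s): [2.39, 2.39, 3.01, 3.14, 3.14, 3.14].

INTERFACE

Orientations are given as a rotation vector (axis times angle).
In Python, from station import arm, vision, workorder gives the robot as it stands.
- The arm moves only by the tool step_arm, never from a script. Its argument "targets" is a list of rows, each an object with "hand": the opening, from 0 (shut) to 1 (fully open); "slide": the shift along the tool's x, y, z in units of 25 mm (1.0 is 25 mm), a list of three; "rot": the turn, a rotation vector about the tool's x, y, z in units of 6 degrees (1.0 is 6 degrees), a list of three. A call has exactly 8 rows; each row shifts and turns the commanded pose from where the row before left it, along the tool's axes as they then stand; what a row does not reach is not made up. A row lasts 1/10 s, in which the tool goes at most 50 mm and 8.59 degrees, less where a joint would pass 70% of its speed; a pose out of reach is approached as far as the arm can. A call is refused whole if a number of a shift passes 1 or a number of a turn 1, either way. A call with a gripper value outside its range is refused whole. The fingers move at their own pace and stop on an object; "grip_force" is the grip in N (left out, the last holds). Time passes only in rows, so rows that do not move let the fingers close, or fill a call up. It gives the time, the measured TCP pose, the force and the opening at its end, in the units of the state.
- arm.state(): the state, without advancing time (a new reading comes with each control period).
- vision.get_image(name): name is "side" or "top" or "wrist"; returns the picture (420x560x3 uint8, blue, green, red); there is no depth.
- vision.camera_params(name): a dict with "K" (3x3 intrinsics, pixels), "dist" ([k1, k2, p1, p2, k3] as OpenCV has them; the pictures are not rectified), "extrinsics" (4x4, takes a point from camera to world coordinates). Camera axes: x right, y down, z forward; pixel columns grow to the right and rows downward; lengths in mm; the calibration is good to about 2 mm. A picture is of the moment at which its call begins: read the wrist's pose just before it. camera_params takes no time and is no camera call; for the wrist camera it gives the pose at the moment of the call.
- workorder.finish_job(): hands the job in, once; it reports no verdict.
Trained networks look in the newest picture that a camera, given by its name, has taken for a name from the list of things; names that differ only in an ending like _2 or _b are one class to them, and where a whole thing is asked for, a point or a joint stands for the part that bears it (a point fixed in the world has none). Each returns a list of dicts, best first, with "p" (0 to 1); they miss things now and then, are a little off and sometimes report something else, mostly with a low value. They report only what shows in the picture. A call takes as long as a camera call. They do not tell look-alikes from the thing itself.
- vision.masks_of(camera, name): "mask" (420x560 bool, what is visible of it) and "bbox" ([centre column, centre row, width, height] in pixels, round what is visible of it).
The state is a dict: "t": time; "joints": joint angles; "dq": joint speeds; "joint_efforts": joint torques, N m; "ee_pos": TCP position; "ee_rot": TCP orientation; "contact_force": force on the tool from outside, world axes, zero at the start; "ft_torque": the same for the moment, N m; "finger_gap": finger opening in mm.
Only numpy, scipy, OpenCV 4.12 (cv2) and the standard library are available. Lean on these libraries where they do the work, as an engineer would, in place of code of your own. Each camera call takes 0.05 s, during which the arm holds its last target. There are 200 camera calls.

TASK

Close up the aluminium test housing: first lay the white spacer bar flat on the circuit board, crosswise between the two white lines. Then tilt the blue cover plate, tuck one of its short edges under the red overhanging lip and level it down inside the walls, so that it rests level on the ledge and the spacer bar. Let go of both parts and leave the adapter, jar and spanner where they stand.

Things in the scene. Friction and masses are not known exactly. Their poses are not given: they have to be found in the camera images.
- housing: Open grey aluminium housing fixed to the bench, 160 (x) x 110 (y) mm; place and yaw vary. Origin: centre of underside; z up; red lip on its -x side (nearest the robot). Cavity x -70 to 70, y -47 to 47 mm; floor (green circuit board) at z 10; +x, +y, -y walls 8 mm thick, tops at z 40. Chips up to 5 mm tall at x -29 to -15. A brass port sticks out 10 mm mid-way on the +y and -y walls.
- lip (a point): Middle of the red lip's lower free edge, at (-56, 0, 41) mm in the housing's frame, axes as the housing's. The lip is 6 mm thick (top at z 47) and overhangs the cavity by 14 mm, to the wall at x -70. Below it a ledge, top at z 30, runs from x -70 to -40: the slot under the lip is 14 mm deep, 11 mm high, 94 mm wide.
- strip (a point): Point on the circuit board's surface midway between the two white lines and midway between the side walls: at (28, 0, 10) mm in the housing's frame, axes as the housing's. The lines run along the housing's y, 3 mm wide, with 42 mm clear between them.
- bar: White plastic spacer bar, 20 x 80 x 20 mm (long along its y), about 70 g, loose, lying on the bench left or right of the housing. Origin: centre of its underside; z up. Laid on the board its top is level with the ledge.
- cover: Blue cover plate, 134 (x) x 86 (y) x 6 (z) mm, about 210 g, loose, flat on the bench on the other side from the bar. Origin: centre of underside; z up. A black grip stands mid-top: 12 mm thick in x, 60 mm long in y, z 6 to 32 mm. Same both ways round; either short edge may go under the lip. Fitted, its underside is at z = 30 mm in the housing's frame, with 6 mm play in x and 8 mm in y.
- cover_edge_a (a point): Middle of the lower edge of the cover's short side at its x = -67 mm; axes as the cover's.
- cover_edge_b (a point): Middle of the lower edge of the cover's short side at its x = +67 mm; axes as the cover's.
- adapter: Brass connector adapter standing on the bench beyond the housing, 30 mm diameter, 42 mm high; origin: centre of its underside. To be left alone.
- jar: Amber jar with a white cap standing on the bench beyond the housing, 44 mm diameter, 55 mm high; origin: centre of its underside. To be left alone.
- spanner: Steel spanner, 140 mm long, lying flat on the bench beyond the housing, along its own x; origin: under its middle. To be left alone.
There are look-alikes about, which are no part of the job. What is shaped like the bar but green or purple is not meant.

How it is judged (in metres and radians):
On the way, in this order (a step that is already met when the one before it is completed fails the run):
1. the bar lies on the board between the white lines, released (x of bar in the frame of strip between -0.013 and 0.013 m and y of bar in the frame of strip between -0.013 and 0.013 m and z of bar in the frame of strip between -0.003 and 0.003 m and angle between the y axis of bar and the y axis of housing, either way round below 0.32 rad and angle between bar's own z axis and vertical below 0.1 rad and contact force between bar and the fingers below 0.1 N and linear speed of bar below 0.02 m/s), for 0.2 s.
2. a short edge of the tilted cover is under the lip (angle between cover's own z axis and vertical between 0.03 and 0.5 rad and ((x of cover_edge_a in the frame of housing below -0.059 m and y of cover_edge_a in the frame of housing between -0.02 and 0.02 m and z of cover_edge_a in the frame of housing between 0.027 and 0.036 m) or (x of cover_edge_b in the frame of housing below -0.059 m and y of cover_edge_b in the frame of housing between -0.02 and 0.02 m and z of cover_edge_b in the frame of housing between 0.027 and 0.036 m))), for 0.05 s.
At the end, for the whole second after the job is handed in: Bar flat on the board, centre within 13 mm of the strip point in x and y, within 0.32 rad of the lines. Cover resting on it, level within 0.03 rad, short edge under the lip, centre within 7 mm of the housing's centre, underside 28 to 32 mm up in its frame. Both released, at rest (x of bar in the frame of strip between -0.013 and 0.013 m and y of bar in the frame of strip between -0.013 and 0.013 m and z of bar in the frame of strip between -0.003 and 0.003 m and angle between the y axis of bar and the y axis of housing, either way round below 0.32 rad and angle between bar's own z axis and vertical below 0.1 rad and horizontal distance between cover and housing below 0.007 m and z of cover in the frame of housing between 0.028 and 0.032 m and angle between cover's own z axis and vertical below 0.03 rad and angle between the x axis of cover and the x axis of housing, either way round below 0.15 rad and contact force between cover and bar above 0.05 N and ((x of cover_edge_a in the frame of housing below -0.059 m and y of cover_edge_a in the frame of housing between -0.02 and 0.02 m and z of cover_edge_a in the frame of housing between 0.027 and 0.036 m) or (x of cover_edge_b in the frame of housing below -0.059 m and y of cover_edge_b in the frame of housing between -0.02 and 0.02 m and z of cover_edge_b in the frame of housing between 0.027 and 0.036 m)) and linear speed of each of cover, bar below 0.01 m/s and contact force between each of cover, bar and the fingers below 0.1 N); the robot touches nothing.
It fails at once if the brass connector adapter is shifted by more than 30 mm (distance of adapter from where it was at the start of the episode above 0.03 m).
It fails at once if the amber jar is shifted by more than 30 mm (distance of jar from where it was at the start of the episode above 0.03 m).
It fails at once if the spanner is shifted by more than 30 mm (distance of spanner from where it was at the start of the episode above 0.03 m).
It fails at once if the brass connector adapter is knocked over (angle between adapter's own z axis and vertical above 0.6 rad).
It fails at once if the amber jar is knocked over (angle between jar's own z axis and vertical above 0.6 rad).
It also fails if it takes over 58 s, if anything falls off the work surface, if the arm or the gripper's body presses on something with over 40 N, if the wrist force passes 120 N, or if a joint passes its speed limit or range.

## Working session

There is one attempt and no reset: what is moved stays moved. The work goes in short steps, Python scripts to look and compute and a tool call to move; the robot and the scene stay as the last step left them, time stands still between calls to the robot, and variables do not carry over. Pictures are saved under pics/ and viewed, about 8 in all and at most 12, crops included, and the job is handed in when it is done.

Besides the shell and the picture viewer there is one more tool, called after "Request:" by a JSON object that holds its "method" and its "body". step_arm: Moves the arm, as the interface text tells. Its arguments: {"type":"object","properties":{"targets":{"type":"array"},"grip_force":{"type":"number"}},"required":["targets"]}

```bash
mkdir -p pics; ls; python3 - <<'E'
from station import arm, vision
import cv2,numpy as np
s=arm.state();print(s)
for n in("top","side"):
    im=vision.get_image(n);cv2.imwrite(f"pics/{n}0.png",im)
    p=vision.camera_params(n);print(n,np.round(p["K"],1).tolist(),p["dist"],np.round(p["extrinsics"],3).tolist())
    for k in("housing","bar","cover","adapter","jar","spanner"):
        for d in vision.masks_of(n,k): print(n,k,round(d["p"],2),np.round(d["bbox"]))
a=cv2.imread("pics/top0.png");print(vision.camera_params("wrist"))
E
```

```text
pics
{'t': 0.0, 'joints': array([-1.23301437e+00,  1.26394295e-01, -4.06358315e-02,  1.40540604e+00,
        1.64867901e-05,  1.57083706e+00]), 'dq': array([-0.00096414,  0.00106   , -0.00133215,  0.00052948, -0.00073038,
        0.00093692]), 'joint_efforts': array([-2.91128927e-04, -4.35915864e+01,  3.52921593e+01,  1.73829444e-02,
        3.39953397e-05,  7.25640881e-07]), 'ee_pos': array([ 173.85731405, -494.96320793,  249.50821726]), 'ee_rot': array([-3.09530790e+00, -5.27732582e-01,  4.07286168e-04]), 'contact_force': array([0.22869423, 0.03314785, 0.25755197]), 'ft_torque': array([-0.02718133, -0.00819417, -0.01184473]), 'finger_gap': 85.544483182545}
top [[516.6, 0.0, 289.4], [0.0, 516.6, 213.8], [0.0, 0.0, 1.0]] [0.01296604 0.         0.         0.         0.        ] [[0.014, -0.974, 0.225, 329.086], [-1.0, -0.013, 0.006, 53.943], [-0.003, -0.225, -0.974, 1254.458], [0.0, 0.0, 0.0, 1.0]]
top housing 0.69 [435. 259.  44.  60.]
top housing 0.66 [334. 230.  50.  69.]
top bar 0.85 [233. 224.  23.  29.]
top bar 0.78 [183. 212.  18.  32.]
top bar 0.77 [195. 259.  34.  11.]
top ba
[... 885 characters left out ...]
.58 [240. 146.  11.  16.]
side jar 0.62 [185. 280.  17.  26.]
side spanner 0.79 [217. 189.  50.  20.]
{'K': array([[360.24832545,   0.        , 277.47670662],
       [  0.        , 360.24832545, 210.42448435],
       [  0.        ,   0.        ,   1.        ]]), 'dist': array([-0.02808142,  0.        ,  0.        ,  0.        ,  0.        ]), 'extrinsics': array([[ 3.32016045e-01, -9.06797427e-01, -2.59776387e-01,
         2.41630029e+02],
       [-9.43273736e-01, -3.19155869e-01, -9.15106065e-02,
        -4.73000293e+02],
       [ 7.24241095e-05,  2.75423233e-01, -9.61323066e-01,
         3.75048862e+02],
       [ 0.00000000e+00,  0.00000000e+00,  0.00000000e+00,
         1.00000000e+00]])}
```

```bash
python3 -c "
import cv2
a=cv2.imread('pics/top0.png')[120:340,100:500];cv2.imwrite('pics/top0c.png',cv2.resize(a,(800,440),interpolation=cv2.INTER_CUBIC))"
```

```text
(no output)
```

View pics/top0c.png

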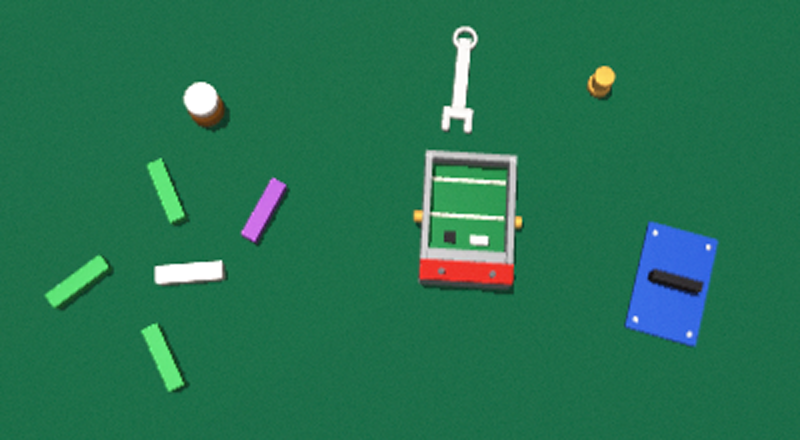

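The look-alikes, as full-image pixels in the top view:
- White bar at (194,256). This is the bar by its description.
- Green bars at (183,215), (139,260) and (182,298), and a purple bar at (232,225). None of these are meant.
- Blue cover at (436,262), housing at (334,230), spanner at (330,160), jar at (202,172) and adapter at (400,160).

Next I'll measure the positions.

```bash
cat > h.py <<'E'
from station import arm, vision
import cv2,numpy as np
from scipy.spatial.transform import Rotation as Ro
def grab(n,tag=None):
    p=vision.camera_params(n);im=vision.get_image(n)
    if tag: cv2.imwrite(f"pics/{tag}.png",im)
    return im,p
def plane(px,p,z):
    u=cv2.undistortPoints(np.float64(px).reshape(-1,1,2),p["K"],p["dist"]).reshape(-1,2)
    d=np.c_[u,np.ones(len(u))]@p["extrinsics"][:3,:3].T;o=p["extrinsics"][:3,3]
    return (o+d*((z-o[2])/d[:,2])[:,None])[:,:2]
def blob(m,near=None,minA=25):
    n,l,s,c=cv2.connectedComponentsWithStats(m.astype(np.uint8))
    k=[i for i in range(1,n) if s[i,4]>=minA]
    if near is None: k=max(k,key=lambda i:s[i,4])
    else: k=min(k,key=lambda i:np.hypot(*(c[i]-near)))
    return l==k
def colours(im):
    h,s,v=[x.astype(int) for x in cv2.split(cv2.cvtColor(im,cv2.COLOR_BGR2HSV))]
    return dict(white=(s<45)&(v>170),blue=(h>100)&(h<125)&(s>120)&(v>90),red=((h<8)|(h>172))&(s>140)&(v>100),black=(v<60))
def rect(m,p,z):
    cs,_=cv2.findContours(m.astype(np.uint8),cv2.RETR_EXTERNAL,cv2.CHAIN_APPROX_NONE)
    w=plane(max(cs,key=len).reshape(-1,2),p,z)
    r=cv2.minAreaRect(w.astype(np.float32));b=cv2.boxPoints(r)
    e=b[1]-b[0],b[2]-b[1];L=max(e,key=np.linalg.norm)
    return np.round(r[0],1),np.round(r[1],1),round(float(np.degrees(np.arctan2(L[1],L[0]))%180),1) # centre,size,dir of long side
def togo(pos,yaw):  # yaw deg of tool x in world, tool down
    s=arm.state();R=Ro.from_rotvec(s["ee_rot"]);c=np.radians(yaw)
    T=Ro.from_matrix([[np.cos(c),np.sin(c),0],[np.sin(c),-np.cos(c),0],[0,0,-1]])
    print("t",round(s["t"],2),"at",np.round(s["ee_pos"],1),"gap",round(s["finger_gap"],1),"slide",np.round(R.inv().apply(np.array(pos)-s["ee_pos"])/25,2),"rot",np.round(np.degrees((R.inv()*T).as_rotvec())/6,2))
E
python3 - <<'E'
from h import *
im=cv2.imread("pics/top0.png");p=vision.camera_params("top");c=colours(im)
print("bar",rect(blob(c["white"],(194,256)),p,20))
cm=cv2.morphologyEx(blob(c["blue"]).astype(np.uint8),cv2.MORPH_CLOSE,np.ones((15,15)))
print("cover",rect(cm,p,6)); print("lip",rect(blob(c["red"]),p,47))
for n in((336,210),(336,228)): 
    m=blob(c["white"],n,10);print("line",rect(m,p,10),np.argwhere(m).mean(0))
print("jar",plane([(202,170)],p,55),"adap",plane([(401,158)],p,42))
togo((0,0,0),0)
E
```

```text
bar (array([507.6, 290.4]), array([21.7, 80.1]), 95.3)
cover (array([ 504.2, -294.3]), array([ 86.9, 136. ]), 164.9)
lip (array([508.5, -42.9]), array([109.2,  24. ]), 86.9)
line (array([627.6, -50.4]), array([86.7,  4.3]), 87.1) [209.96666667 334.9       ]
line (array([582.7, -47.6]), array([86.1,  4.3]), 87.3) [227.71875 333.9375 ]
jar [[712.47595301 274.75296445]] adap [[ 753.79626158 -212.465473  ]]
t 0.7 at [ 174.  -495.3  250.3] gap 85.4 slide [ -0.   -21.    10.01] rot [ 0.   -0.    3.23]
```

Request:
{"method": "step_arm", "body": {"targets": [{"hand":1,"slide":[0.9,-1,0],"rot":[0,0,-1]},{"hand":1,"slide":[1,-0.9,0],"rot":[0,0,-1]},{"hand":1,"slide":[1,-0.7,0],"rot":[0,0,-1]},{"hand":1,"slide":[1,-0.6,0],"rot":[0,0,-1]},{"hand":1,"slide":[1,-0.4,0],"rot":[0,0,-1]},{"hand":1,"slide":[1,-0.3,0],"rot":[0,0,-1]},{"hand":1,"slide":[1,-0.2,0],"rot":[0,0,-1]},{"hand":1,"slide":[1,-0.1,0],"rot":[0,0,-1]}]}}

```text
t: 1.5
ee_pos: [265.0, -282.3, 250.4]
ee_rot: [2.61, 1.747, 0.0]
contact_force: [0.4, 0.1, 0.4]
finger_gap: 85.1
```

Request:
{"method": "step_arm", "body": {"targets": [{"hand":1,"slide":[1,0,0],"rot":[0,0,-1]},{"hand":1,"slide":[1,0.1,0],"rot":[0,0,-1]},{"hand":1,"slide":[1,0.2,0],"rot":[0,0,-1]},{"hand":1,"slide":[1,0.4,0],"rot":[0,0,-1]},{"hand":1,"slide":[1,0.5,0],"rot":[0,0,-0.7]},{"hand":1,"slide":[1,0.5,0],"rot":[0,0,0]},{"hand":1,"slide":[1,0.5,0],"rot":[0,0,0]},{"hand":1,"slide":[1,0.5,0],"rot":[0,0,0]}]}}

```text
t: 2.3
ee_pos: [347.6, -84.6, 250.5]
ee_rot: [2.111, 2.326, 0.0]
contact_force: [-0.4, -0.2, 0.5]
finger_gap: 85.4
```

```bash
python3 -c "
from h import *
print(arm.tip_extent);togo((507.6,290.4,180),95.3)"
```

```text
19.0
t 2.3 at [347.6 -84.6 250.5] gap 85.4 slide [14.31  7.82  2.82] rot [0.01 0.   0.04]
```

Request:
{"method": "step_arm", "body": {"targets": [{"hand":1,"slide":[0.9,0.5,0.1],"rot":[0,0,0]},{"hand":1,"slide":[0.9,0.5,0.1],"rot":[0,0,0]},{"hand":1,"slide":[0.9,0.5,0.1],"rot":[0,0,0]},{"hand":1,"slide":[0.9,0.5,0.1],"rot":[0,0,0]},{"hand":1,"slide":[0.9,0.5,0.1],"rot":[0,0,0]},{"hand":1,"slide":[0.9,0.5,0.1],"rot":[0,0,0]},{"hand":1,"slide":[0.9,0.5,0.1],"rot":[0,0,0]},{"hand":1,"slide":[0.9,0.5,0.1],"rot":[0,0,0]}]}}

```text
t: 3.1
ee_pos: [429.8, 104.2, 230.3]
ee_rot: [2.111, 2.327, 0.0]
contact_force: [-0.6, -0.2, 0.8]
finger_gap: 85.3
```

Request:
{"method": "step_arm", "body": {"targets": [{"hand":1,"slide":[0.9,0.5,0.2],"rot":[0,0,0]},{"hand":1,"slide":[0.9,0.5,0.2],"rot":[0,0,0]},{"hand":1,"slide":[0.9,0.5,0.2],"rot":[0,0,0]},{"hand":1,"slide":[0.9,0.5,0.2],"rot":[0,0,0]},{"hand":0.6,"slide":[0.9,0.5,0.2],"rot":[0,0,0]},{"hand":0.6,"slide":[0.9,0.5,0.2],"rot":[0,0,0]},{"hand":0.6,"slide":[0.8,0.4,0.2],"rot":[0,0,0]},{"hand":0.6,"slide":[0,0,0],"rot":[0,0,0]}]}}

```text
t: 3.9
ee_pos: [499.5, 267.6, 193.9]
ee_rot: [-2.108, -2.328, 0.001]
contact_force: [0.6, -0.1, 0.1]
finger_gap: 51.1
```

```bash
python3 - <<'E'
from h import *
togo((507.6,290.4,24),95.3)
im,p=grab("wrist","w1");c=colours(im)
from h import *
for d in vision.masks_of("wrist","bar"):
    m=d["mask"]; print(d["p"],np.round(d["bbox"]),np.median(im[m],0))
# predicted bar pixel
e=np.linalg.inv(p["extrinsics"]);q=e@[507.6,290.4,20,1];q=p["K"]@q[:3];u=q[:2]/q[2];print(u)
print(rect(blob(c["white"],u,200),p,20))
E
```

```text
t 3.9 at [499.5 267.6 193.9] gap 51.1 slide [0.88 0.42 6.8 ] rot [-0.01 -0.    0.06]
0.95 [414. 141. 101.  55.] [137. 249.  91.]
0.93 [305.  25.  57.  50.] [171. 253. 126.]
0.92 [291. 168.  23.  97.] [255. 255. 255.]
0.88 [364. 267.  82.  66.] [248.  94. 215.]
0.71 [171. 124.  99.  58.] [130. 248.  84.]
[288.12192807 165.80137406]
(array([509.3, 288.6]), array([19.8, 79.8]), 95.7)
```

View pics/w1.png

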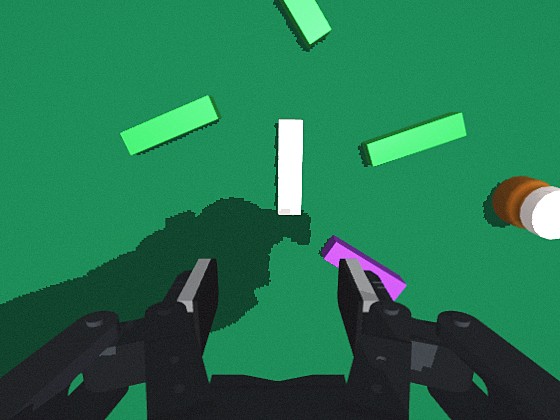

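Request:
{"method": "step_arm", "body": {"targets": [{"hand":0.6,"slide":[0.4,0.2,0.6],"rot":[0,0,0]},{"hand":0.6,"slide":[0.4,0.2,0.8],"rot":[0,0,0]},{"hand":0.6,"slide":[0,0,1],"rot":[0,0,0]},{"hand":0.6,"slide":[0,0,1],"rot":[0,0,0]},{"hand":0.6,"slide":[0,0,1],"rot":[0,0,0]},{"hand":0.6,"slide":[0,0,1],"rot":[0,0,0]},{"hand":0.6,"slide":[0,0,0.9],"rot":[0,0,0]},{"hand":0.6,"slide":[0,0,0.4],"rot":[0,0,0]}]}}

```text
t: 4.8
ee_pos: [505.7, 285.4, 25.1]
ee_rot: [-2.111, -2.325, 0.005]
contact_force: [-0.6, -0.2, 0.2]
finger_gap: 51.0
```

Request:
{"method": "step_arm", "body": {"targets": [{"hand":0,"slide":[0,0,0],"rot":[0,0,0]},{"hand":0,"slide":[0,0,0],"rot":[0,0,0]},{"hand":0,"slide":[0,0,0],"rot":[0,0,0]},{"hand":0,"slide":[0,0,0],"rot":[0,0,0]},{"hand":0,"slide":[0,0,0],"rot":[0,0,0]},{"hand":0,"slide":[0,0,0],"rot":[0,0,0]},{"hand":0,"slide":[0,0,0],"rot":[0,0,0]},{"hand":0,"slide":[0,0,0],"rot":[0,0,0]}], "grip_force": 40}}

```text
t: 5.6
ee_pos: [507.7, 286.8, 28.8]
ee_rot: [2.111, 2.326, 0.003]
contact_force: [-0.8, -0.4, 6.2]
finger_gap: 18.8
```

```bash
python3 -c "
from h import *
togo((605,-49,150),87.1)"
```

```text
t 5.6 at [507.7 286.8  28.8] gap 18.8 slide [-13.74   2.58  -4.85] rot [ 0.02 -0.01  1.41]
```

Request:
{"method": "step_arm", "body": {"targets": [{"hand":0,"slide":[0,0,-0.5],"rot":[0,0,0]},{"hand":0,"slide":[0,0,-0.9],"rot":[0,0,0]},{"hand":0,"slide":[0,0,-1],"rot":[0,0,0]},{"hand":0,"slide":[-0.4,0,-1],"rot":[0,0,0]},{"hand":0,"slide":[-0.8,0.2,-1],"rot":[0,0,0]},{"hand":0,"slide":[-1,0.2,-0.6],"rot":[0,0,0]},{"hand":0,"slide":[-1,0.2,0],"rot":[0,0,0]},{"hand":0,"slide":[-1,0.2,0],"rot":[0,0,0]}]}}

```text
t: 6.4
ee_pos: [537.5, 183.2, 154.2]
ee_rot: [2.11, 2.326, 0.002]
contact_force: [-0.1, 0.6, -1.5]
finger_gap: 18.4
```

Request:
{"method": "step_arm", "body": {"targets": [{"hand":0,"slide":[-1,0.2,0],"rot":[0,0,0.5]},{"hand":0,"slide":[-1,0.2,0],"rot":[0,0,0.5]},{"hand":0,"slide":[-1,0.2,0],"rot":[0,0,0.4]},{"hand":0,"slide":[-1,0.2,0],"rot":[0,0,0]},{"hand":0,"slide":[-1,0,0],"rot":[0,0,0]},{"hand":0,"slide":[-0.7,0,0],"rot":[0,0,0]},{"hand":0,"slide":[-0.3,0,0],"rot":[0,0,0]},{"hand":0,"slide":[0,0,0],"rot":[0,0,0]}]}}

```text
t: 7.2
ee_pos: [556.6, 33.9, 153.1]
ee_rot: [-2.277, -2.164, -0.0]
contact_force: [0.6, 0.5, -1.3]
finger_gap: 18.6
```

```bash
python3 - <<'E'
from h import *
togo((605,-49,150),87.1)
im,p=grab("wrist","w2");s=arm.state()
R=Ro.from_rotvec(s["ee_rot"]).as_matrix();print(np.round(R,3).tolist())
c=colours(im);print("lip",rect(blob(c["red"]),p,47))
cv2.imwrite("pics/w2.png",im)
E
```

```text
t 7.2 at [556.6  33.9 153.1] gap 18.6 slide [-3.21  2.1   0.12] rot [ 0. -0. -0.]
[[0.05, 0.999, 0.0], [0.999, -0.05, 0.0], [0.0, 0.0, -1.0]]
lip (array([512.4,  -9.9]), array([42.7, 23.6]), 87.2)
```

View pics/w2.png

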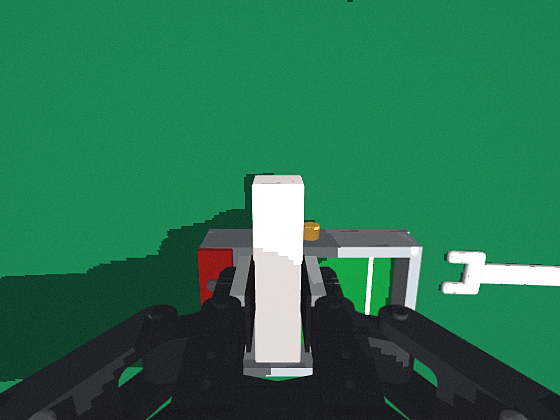

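Request:
{"method": "step_arm", "body": {"targets": [{"hand":0,"slide":[-0.6,0.4,0],"rot":[0,0,0]},{"hand":0,"slide":[-0.8,0.5,0],"rot":[0,0,0]},{"hand":0,"slide":[-0.8,0.5,0],"rot":[0,0,0]},{"hand":0,"slide":[-0.7,0.5,0.4],"rot":[0,0,0]},{"hand":0,"slide":[-0.4,0.2,0.8],"rot":[0,0,0]},{"hand":0,"slide":[0,0,0.8],"rot":[0,0,0]},{"hand":0,"slide":[0,0,0.4],"rot":[0,0,0]},{"hand":0,"slide":[0,0,0],"rot":[0,0,0]}]}}

```text
t: 8.05
ee_pos: [604.1, -50.4, 90.5]
ee_rot: [-2.273, -2.164, 0.004]
contact_force: [0.3, 0.1, -1.1]
finger_gap: 18.7
```

```bash
python3 - <<'E'
from h import *
togo((606,-51,40),87.1)
im,p=grab("top");cv2.imwrite("pics/t2.png",cv2.resize(im[170:300,230:400],(680,520),interpolation=cv2.INTER_CUBIC))
E
```

```text
t 8.05 at [604.1 -50.4  90.5] gap 18.7 slide [-0.02  0.09  2.02] rot [-0.04 -0.    0.01]
```

View pics/t2.png

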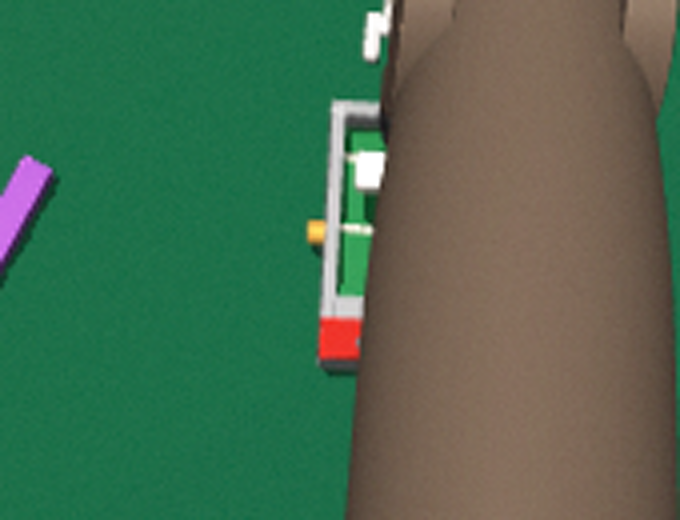

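The top view shows the bar end over the gap between the white lines (crop (370,172)), so I'll lower it.

Request:
{"method": "step_arm", "body": {"targets": [{"hand":0,"slide":[0,0.1,0.7],"rot":[0,0,0]},{"hand":0,"slide":[0,0,0.6],"rot":[0,0,0]},{"hand":0,"slide":[0,0,0.4],"rot":[0,0,0]},{"hand":0,"slide":[0,0,0.2],"rot":[0,0,0]},{"hand":0,"slide":[0,0,0.1],"rot":[0,0,0]},{"hand":0,"slide":[0,0,0.1],"rot":[0,0,0]},{"hand":0,"slide":[0,0,0],"rot":[0,0,0]},{"hand":0,"slide":[0,0,0],"rot":[0,0,0]}]}}

```text
t: 8.9
ee_pos: [607.9, -50.6, 40.8]
ee_rot: [2.276, 2.165, 0.001]
contact_force: [0.2, 0.1, -0.7]
finger_gap: 18.9
```

Request:
{"method": "step_arm", "body": {"targets": [{"hand":0,"slide":[0,-0.1,0.1],"rot":[0,0,0]},{"hand":0,"slide":[0,0,0],"rot":[0,0,0]},{"hand":0.45,"slide":[0,0,0],"rot":[0,0,0]},{"hand":0.45,"slide":[0,0,0],"rot":[0,0,0]},{"hand":0.45,"slide":[0,0,0],"rot":[0,0,0]},{"hand":0.45,"slide":[0,0,0],"rot":[0,0,0]},{"hand":0.45,"slide":[0,0,-0.4],"rot":[0,0,0]},{"hand":0.45,"slide":[0,0,-0.8],"rot":[0,0,0]}]}}

```text
t: 9.7
ee_pos: [603.9, -50.3, 67.0]
ee_rot: [-2.274, -2.164, 0.004]
contact_force: [0.2, -0.6, -0.0]
finger_gap: 38.3
```

Request:
{"method": "step_arm", "body": {"targets": [{"hand":0.45,"slide":[0,0,-1],"rot":[0,0,0]},{"hand":0.45,"slide":[0,0,-1],"rot":[0,0,0]},{"hand":0.45,"slide":[0,0,-1],"rot":[0,0,0]},{"hand":0.45,"slide":[-0.6,0,-1],"rot":[0,0,0]},{"hand":0.6,"slide":[-1,0,-0.6],"rot":[0,0,0]},{"hand":0.6,"slide":[-1,0,-0.4],"rot":[0,0,0]},{"hand":0.6,"slide":[-1,-0.2,0],"rot":[0,0,0]},{"hand":0.6,"slide":[-1,-0.4,0],"rot":[0,0,0]}]}}

```text
t: 10.5
ee_pos: [584.8, -165.5, 194.0]
ee_rot: [2.274, 2.165, 0.001]
contact_force: [0.8, -0.6, 0.3]
finger_gap: 51.4
```

```bash
python3 - <<'E'
from h import *
togo((504.2,-294.3,160),74.9)
im,p=grab("wrist","w3");c=colours(im)
print("lip",rect(blob(c["red"]),p,47))
e=np.linalg.inv(p["extrinsics"])
def px(w): return cv2.projectPoints(np.float64([w]),cv2.Rodrigues(e[:3,:3])[0],e[:3,3],p["K"],p["dist"])[0].ravel()
print("bar",px([606,-49,30]),rect(blob(c["white"],px([606,-49,30]),200),p,30))
for w in([627.6,-50,10],[582.7,-47.6,10]): print("line",px(w),rect(blob(c["white"],px(w),40),p,10))
E
```

```text
t 10.5 at [ 584.8 -165.5  194. ] gap 51.4 slide [-5.3  -2.97  1.36] rot [0.02 0.   2.05]
lip (array([509.9, -60.9]), array([78.3, 24.7]), 87.1)
bar [295.68736781  39.67666453] (array([607.2, -56.1]), array([67.3, 20.4]), 86.9)
line [321.70072856  44.22585366] (array([608.4, -53.3]), array([72. , 21.8]), 86.9)
line [264.91397521  43.85035919] (array([588.4, -60.1]), array([ 88.8, 149.5]), 176.9)
```

View pics/w3.png

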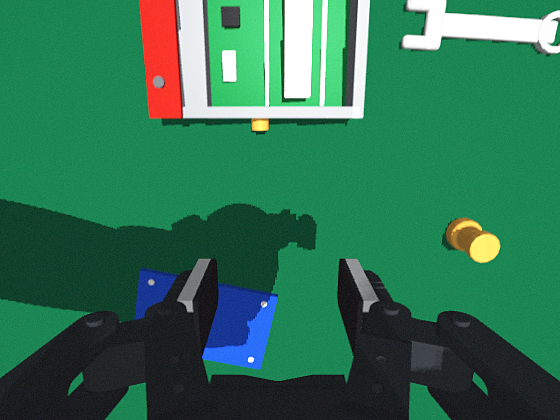

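```bash
python3 - <<'E'
from h import *
p=vision.camera_params("wrist")
w=plane([(140,269),(277,296),(262,368)],p,6);print(w)
a,b,c=w;x=(b-a)/np.linalg.norm(b-a);n=np.array([x[1],-x[0]])
print(np.degrees(np.arctan2(x[1],x[0])),np.linalg.norm(b-a),b-67*x+43*n, a+67*x+43*n)
E
```

```text
[[ 449.84265913 -240.88354149]
 [ 578.62664068 -276.05946309]
 [ 558.66550296 -359.26468824]]
-15.277070846260173 133.50153319227954 [ 502.66428167 -299.88633896] [ 503.14513413 -300.01767849]
```

Request:
{"method": "step_arm", "body": {"targets": [{"hand":0.6,"slide":[-0.8,-0.5,0],"rot":[0,0,0.5]},{"hand":0.6,"slide":[-1,-0.5,0],"rot":[0,0,0.5]},{"hand":0.6,"slide":[-1,-0.5,0],"rot":[0,0,0.5]},{"hand":0.6,"slide":[-1,-0.3,0.2],"rot":[0,0,0.5]},{"hand":0.6,"slide":[-0.8,-0.3,0.3],"rot":[0,0,0]},{"hand":0.6,"slide":[-0.3,-0.2,0.3],"rot":[0,0,0]},{"hand":0.6,"slide":[0,0,0],"rot":[0,0,0]},{"hand":0.6,"slide":[0,0,0],"rot":[0,0,0]}]}}

```text
t: 11.35
ee_pos: [508.3, -276.0, 173.0]
ee_rot: [-2.489, -1.916, -0.001]
contact_force: [0.6, 1.4, -0.2]
finger_gap: 51.1
```

```bash
python3 - <<'E'
from h import *
togo((504.2,-294.3,41),74.9)
im,p=grab("wrist","w4");c=colours(im)
m=cv2.morphologyEx(blob(c["blue"]).astype(np.uint8),cv2.MORPH_CLOSE,np.ones((9,9)))
print(rect(m,p,6))
E
```

```text
t 11.35 at [ 508.3 -276.   173. ] gap 51.1 slide [-0.75  0.03  5.28] rot [-0.   -0.    0.04]
(array([ 506.1, -296.4]), array([ 87.2, 135.1]), 164.8)
```

View pics/w4.png

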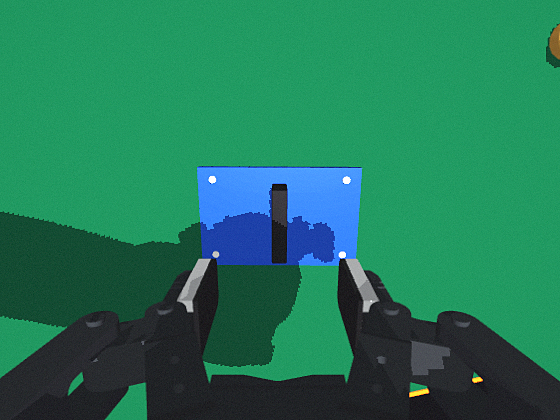

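Request:
{"method": "step_arm", "body": {"targets": [{"hand":0.6,"slide":[-0.4,0.1,0.5],"rot":[0,0,0]},{"hand":0.6,"slide":[-0.4,0,0.8],"rot":[0,0,0]},{"hand":0.6,"slide":[0,0,1],"rot":[0,0,0]},{"hand":0.6,"slide":[0,0,1],"rot":[0,0,0]},{"hand":0.6,"slide":[0,0,0.9],"rot":[0,0,0]},{"hand":0.6,"slide":[0,0,0.7],"rot":[0,0,0]},{"hand":0.6,"slide":[0,0,0.4],"rot":[0,0,0]},{"hand":0.6,"slide":[0,0,0],"rot":[0,0,0]}]}}

```text
t: 12.2
ee_pos: [504.8, -296.0, 38.4]
ee_rot: [-2.487, -1.915, 0.002]
contact_force: [-0.3, 1.1, 0.3]
finger_gap: 51.2
```

Request:
{"method": "step_arm", "body": {"targets": [{"hand":0,"slide":[0,0,0],"rot":[0,0,0]},{"hand":0,"slide":[0,0,0],"rot":[0,0,0]},{"hand":0,"slide":[0,0,0],"rot":[0,0,0]},{"hand":0,"slide":[0,0,0],"rot":[0,0,0]},{"hand":0,"slide":[0,0,0],"rot":[0,0,0]},{"hand":0,"slide":[0,0,0],"rot":[0,0,0]},{"hand":0,"slide":[0,0,0],"rot":[0,0,0]},{"hand":0,"slide":[0,0,0],"rot":[0,0,0]}], "grip_force": 60}}

```text
t: 13.0
ee_pos: [506.1, -297.0, 41.7]
ee_rot: [2.488, 1.915, 0.001]
contact_force: [-0.0, 0.8, 5.6]
finger_gap: 10.4
```

```bash
python3 - <<'E'
from h import *
togo((506,-296.4,40),74.9)
print(Ro.from_rotvec(arm.state()["ee_rot"]).as_matrix().round(3).tolist())
togo((579,-49,160),87.1)
E
```

```text
t 13.0 at [ 506.1 -297.    41.7] gap 10.4 slide [ 0.02 -0.01  0.07] rot [0.02 0.01 0.04]
[[0.256, 0.967, 0.002], [0.967, -0.256, -0.001], [-0.001, 0.002, -1.0]]
t 13.0 at [ 506.1 -297.    41.7] gap 10.4 slide [10.33  0.29 -4.74] rot [ 0.02  0.01 -1.99]
```

Request:
{"method": "step_arm", "body": {"targets": [{"hand":0,"slide":[0,0,-0.4],"rot":[0,0,0]},{"hand":0,"slide":[0,0,-0.8],"rot":[0,0,0]},{"hand":0,"slide":[0,0,-1],"rot":[0,0,0]},{"hand":0,"slide":[0.3,0,-1],"rot":[0,0,0]},{"hand":0,"slide":[0.6,0,-0.8],"rot":[0,0,0]},{"hand":0,"slide":[0.8,0,-0.4],"rot":[0,0,0]},{"hand":0,"slide":[0.9,0,0],"rot":[0,0,0]},{"hand":0,"slide":[0.9,0,0],"rot":[0,0,0]}]}}

```text
t: 13.8
ee_pos: [528.1, -211.4, 151.3]
ee_rot: [2.49, 1.915, 0.001]
contact_force: [-0.0, 0.0, -1.5]
finger_gap: 10.1
```

Request:
{"method": "step_arm", "body": {"targets": [{"hand":0,"slide":[0.9,0,0],"rot":[0,0,-0.5]},{"hand":0,"slide":[0.9,0.1,0],"rot":[0,0,-0.5]},{"hand":0,"slide":[0.9,0.2,0],"rot":[0,0,-0.5]},{"hand":0,"slide":[0.9,0.2,0],"rot":[0,0,-0.5]},{"hand":0,"slide":[0.8,0.2,0],"rot":[0,0,0]},{"hand":0,"slide":[0.6,0.2,0],"rot":[0,0,0]},{"hand":0,"slide":[0.3,0,0],"rot":[0,0,0]},{"hand":0,"slide":[0,0,0],"rot":[0,0,0]}]}}

```text
t: 14.6
ee_pos: [568.4, -82.8, 150.3]
ee_rot: [-2.275, -2.167, 0.001]
contact_force: [-1.2, -0.9, -2.4]
finger_gap: 9.7
```

```bash
python3 - <<'E'
from h import *
togo((590,-49.6,95),87.1)
im,p=grab("wrist","w5")
E
```

```text
t 14.6 at [568.4 -82.8 150.3] gap 9.7 slide [1.37 0.8  2.21] rot [-0.    0.    0.02]
```

View pics/w5.png

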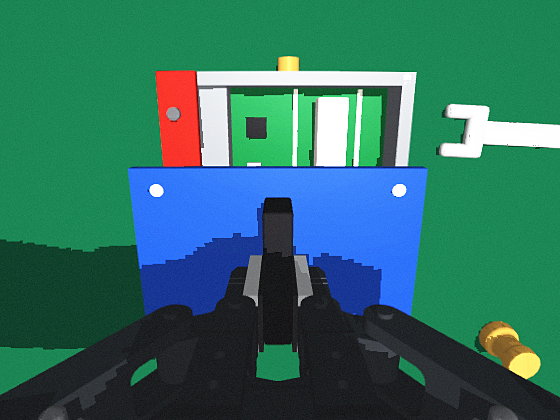

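```bash
python3 - <<'E'
from h import *
p=vision.camera_params("wrist");s=arm.state()
a,b=plane([(130,168),(427,167)],p,s["ee_pos"][2]-35.7);x=(b-a)/np.linalg.norm(b-a);n=np.array([x[1],-x[0]])
print(np.linalg.norm(b-a),np.degrees(np.arctan2(x[1],x[0])),(a+b)/2+43*n,s["ee_pos"])
im=cv2.imread("pics/w5.png");c=colours(im)
print(rect(blob(c["red"]),p,47))
r=plane([(157,71),(198,72)],p,47);q=plane([(416,73)],p,40);print("lip +y corners",r,"far corner",q)
E
```

```text
133.73268824532846 -2.5892251524332908 [570.60317916 -83.30314976] [568.26384764 -83.44569903 150.28870456]
(array([512.1, -18.9]), array([57.1, 24.6]), 87.3)
lip +y corners [[502.59777134  10.13721587]
 [527.04292127   8.2428156 ]] far corner [[659.65878456   2.06888579]]
```

Request:
{"method": "step_arm", "body": {"targets": [{"hand":0,"slide":[0.4,0.2,0],"rot":[0,0,0]},{"hand":0,"slide":[0.5,0.3,0.2],"rot":[0,0,0]},{"hand":0,"slide":[0.4,0.2,0.4],"rot":[0,0,0]},{"hand":0,"slide":[0.1,0.1,0.5],"rot":[0,0,0]},{"hand":0,"slide":[0,0,0.4],"rot":[-0.3,0,0]},{"hand":0,"slide":[0,0,0],"rot":[-0.5,0,0]},{"hand":0,"slide":[0,0,0],"rot":[-0.4,0,0]},{"hand":0,"slide":[0,0,0],"rot":[0,0,0]}]}}

```text
t: 15.45
ee_pos: [588.7, -49.2, 111.4]
ee_rot: [2.209, 2.102, 0.131]
contact_force: [-0.8, 0.9, -0.8]
finger_gap: 10.0
```

```bash
cat >> h.py <<'E'
def nose(h=41.7,O=(578,-48.5),yaw=-2.9):
    s=arm.state();R=Ro.from_rotvec(s["ee_rot"]).as_matrix();c=np.radians(yaw)
    C=np.c_[R[:,1],R[:,0],-R[:,2]]   # cover axes
    H=np.array([[np.cos(c),-np.sin(c),0],[np.sin(c),np.cos(c),0],[0,0,1]])
    f=lambda v:np.round(H.T@(s["ee_pos"]+C@np.array(v)-[*O,0]),1)
    print("t",round(s["t"],2),"tcp",np.round(s["ee_pos"],1),"nose",f([-67,0,-h]),"tail",f([67,0,-h]),"tilt deg",round(np.degrees(np.arcsin(C[2,0])),2),"F",np.round(s["contact_force"],1),"gap",round(s["finger_gap"],1),"yaw",round(np.degrees(np.arctan2(C[1,0],C[0,0])),2))
E
python3 -c "
from h import *
nose()"
```

```text
t 15.45 tcp [588.7 -49.2 111.4] nose [-50.6  -0.2  61.7] tail [82.4 -0.1 78.3] tilt deg 7.11 F [-0.8  0.9 -0.8] gap 10.0 yaw -2.84
```

Request:
{"method": "step_arm", "body": {"targets": [{"hand":0,"slide":[0,0,0.3],"rot":[0,0,0]},{"hand":0,"slide":[0,0,0.4],"rot":[0,0,0]},{"hand":0,"slide":[0,0,0.3],"rot":[0,0,0]},{"hand":0,"slide":[0,0,0.1],"rot":[0,0,0]},{"hand":0,"slide":[0,0,0.1],"rot":[0,0,0]},{"hand":0,"slide":[0,0,0],"rot":[0,0,0]},{"hand":0,"slide":[0,0,0],"rot":[0,0,0]},{"hand":0,"slide":[0,0,0],"rot":[0,0,0]}]}}

```text
t: 16.25
ee_pos: [594.1, -49.7, 83.4]
ee_rot: [2.208, 2.101, 0.133]
contact_force: [-0.2, -0.4, -2.4]
finger_gap: 9.9
```

```bash
python3 -c "
from h import *
nose()
im,p=grab('side');a=im[140:260,200:360];cv2.imwrite('pics/s6.png',cv2.resize(a,(800,600),interpolation=cv2.INTER_CUBIC))"
```

```text
t 16.25 tcp [594.1 -49.7  83.4] nose [-45.   -0.4  33.6] tail [87.9 -0.3 50.5] tilt deg 7.24 F [-0.2 -0.4 -2.4] gap 9.9 yaw -2.84
```

View pics/s6.png

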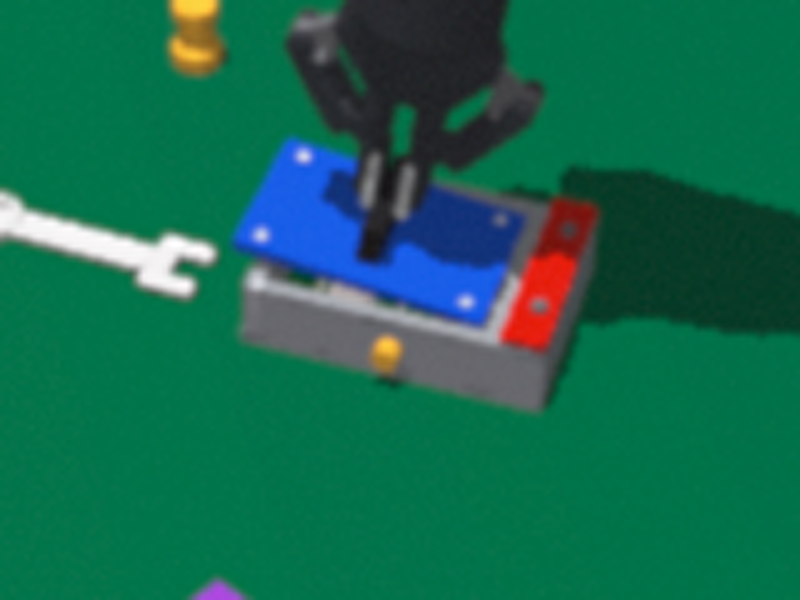

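Request:
{"method": "step_arm", "body": {"targets": [{"hand":0,"slide":[0,-0.1,0.05],"rot":[0,0,0]},{"hand":0,"slide":[0,-0.1,0],"rot":[0,0,0]},{"hand":0,"slide":[0,-0.1,0],"rot":[0,0,0]},{"hand":0,"slide":[0,-0.1,0],"rot":[0,0,0]},{"hand":0,"slide":[0,-0.1,0],"rot":[0,0,0]},{"hand":0,"slide":[0,-0.1,0],"rot":[0,0,0]},{"hand":0,"slide":[0,-0.1,0],"rot":[0,0,0]},{"hand":0,"slide":[0,0,0],"rot":[0,0,0]}]}}

```text
t: 17.1
ee_pos: [576.4, -48.8, 79.6]
ee_rot: [2.208, 2.101, 0.132]
contact_force: [0.5, -0.8, -2.6]
finger_gap: 9.7
```

```bash
python3 -c "
from h import *
nose()"
```

```text
t 17.1 tcp [576.4 -48.8  79.6] nose [-62.9  -0.4  29.8] tail [70.1 -0.3 46.6] tilt deg 7.19 F [ 0.5 -0.8 -2.6] gap 9.7 yaw -2.85
```

Request:
{"method": "step_arm", "body": {"targets": [{"hand":0,"slide":[0,-0.05,-0.03],"rot":[0,0,0]},{"hand":0,"slide":[0,-0.05,-0.02],"rot":[0,0,0]},{"hand":0,"slide":[0,-0.05,0],"rot":[0,0,0]},{"hand":0,"slide":[0,-0.05,0],"rot":[0,0,0]},{"hand":0,"slide":[0,0,0],"rot":[0,0,0]},{"hand":0,"slide":[0,0,0],"rot":[0,0,0]},{"hand":0,"slide":[0,0,0],"rot":[0,0,0]},{"hand":0,"slide":[0,0,0],"rot":[0,0,0]}]}}

```text
t: 17.9
ee_pos: [571.7, -48.6, 80.2]
ee_rot: [2.208, 2.101, 0.132]
contact_force: [0.6, -0.9, -1.3]
finger_gap: 9.9
```

```bash
python3 -c "
from h import *
nose()"
```

```text
t 17.9 tcp [571.7 -48.6  80.2] nose [-67.6  -0.5  30.4] tail [65.4 -0.3 47.2] tilt deg 7.2 F [ 0.6 -0.9 -1.3] gap 9.9 yaw -2.85
```

Request:
{"method": "step_arm", "body": {"targets": [{"hand":0,"slide":[0,0.03,0.05],"rot":[0.2,0,0]},{"hand":0,"slide":[0,0.04,0.05],"rot":[0.2,0,0]},{"hand":0,"slide":[0,0.03,0.06],"rot":[0.2,0,0]},{"hand":0,"slide":[0,0.04,0.06],"rot":[0.2,0,0]},{"hand":0,"slide":[0,0.04,0.06],"rot":[0.2,0,0]},{"hand":0,"slide":[0,0.04,0.05],"rot":[0.2,0,0]},{"hand":0,"slide":[0,0,0],"rot":[0,0,0]},{"hand":0,"slide":[0,0,0],"rot":[0,0,0]}]}}

```text
t: 18.7
ee_pos: [577.8, -48.9, 72.1]
ee_rot: [-2.276, -2.165, 0.0]
contact_force: [0.2, -0.2, -2.0]
finger_gap: 10.0
```

```bash
python3 -c "
from h import *
nose()
im,p=grab('wrist','w7')"
```

```text
t 18.7 tcp [577.8 -48.9  72.1] nose [-67.2  -0.4  30.4] tail [66.8 -0.3 30.3] tilt deg -0.02 F [ 0.2 -0.2 -2. ] gap 10.0 yaw -2.85
```

View pics/w7.png

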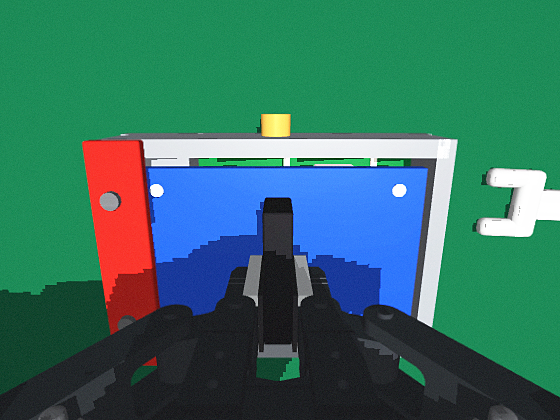

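Request:
{"method": "step_arm", "body": {"targets": [{"hand":0,"slide":[0,0,0.03],"rot":[0,0,0]},{"hand":0,"slide":[0,0,0],"rot":[0,0,0]},{"hand":0.4,"slide":[0,0,0],"rot":[0,0,0]},{"hand":0.4,"slide":[0,0,0],"rot":[0,0,0]},{"hand":0.4,"slide":[0,0,0],"rot":[0,0,0]},{"hand":0.4,"slide":[0,0,0],"rot":[0,0,0]},{"hand":0.4,"slide":[0,0,-0.3],"rot":[0,0,0]},{"hand":0.4,"slide":[0,0,-0.8],"rot":[0,0,0]}]}}

```text
t: 19.55
ee_pos: [576.5, -48.7, 98.1]
ee_rot: [-2.274, -2.164, 0.004]
contact_force: [-0.1, -0.2, 0.2]
finger_gap: 34.3
```

Request:
{"method": "step_arm", "body": {"targets": [{"hand":0.4,"slide":[0,0,-1],"rot":[0,0,0]},{"hand":0.4,"slide":[0,0,-1],"rot":[0,0,0]},{"hand":0.4,"slide":[-0.8,0,-1],"rot":[0,0,0]},{"hand":0.4,"slide":[-1,0,-1],"rot":[0,0,0]},{"hand":0.4,"slide":[-1,0,-0.6],"rot":[0,0,0]},{"hand":0.4,"slide":[-1,0,0],"rot":[0,0,0]},{"hand":0.4,"slide":[-0.6,0,0],"rot":[0,0,0]},{"hand":0.4,"slide":[0,0,0],"rot":[0,0,0]}]}}

```text
t: 20.35
ee_pos: [572.0, -160.2, 214.0]
ee_rot: [-2.278, -2.163, 0.0]
contact_force: [0.3, -0.0, -0.9]
finger_gap: 33.9
```

```bash
python3 - <<'E'
from h import *
im,p=grab("wrist","w8");s=arm.state();print(s["t"],s["ee_pos"],s["contact_force"])
c=colours(im);m=cv2.morphologyEx(blob(c["blue"]).astype(np.uint8),cv2.MORPH_CLOSE,np.ones((9,9)))
print("cover",rect(m,p,36),"lip",rect(blob(c["red"]),p,47))
E
```

```text
20.4 [ 571.94911919 -159.12817747  213.80196608] [ 0.21753654  0.32746747 -0.56271095]
cover (array([583.8, -52.4]), array([ 79.2, 126.1]), 177.1) lip (array([510.3, -55.2]), array([87.2, 24.5]), 87.2)
```

View pics/w8.png

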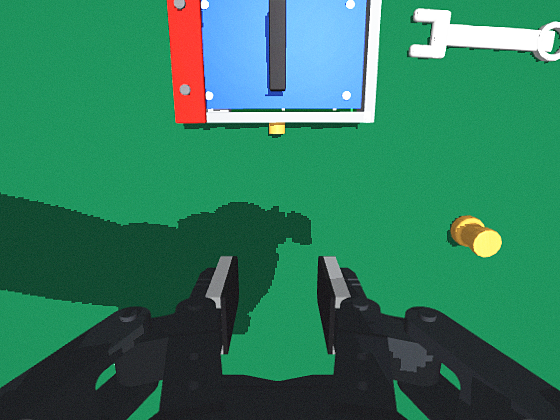

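```bash
python3 -c "
from h import *
im,p=grab('side');a=im[160:235,235:335];cv2.imwrite('pics/s9.png',cv2.resize(a,(800,600),interpolation=cv2.INTER_CUBIC))"
```

```text
(no output)
```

View pics/s9.png

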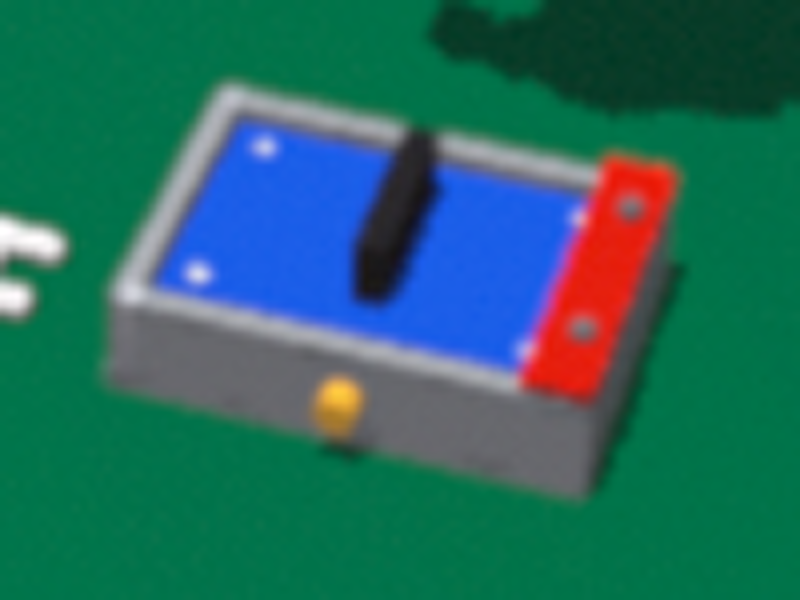

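The cover sits level inside the walls with its edge under the lip, and the arm is clear. I'll hand the job in.

```bash
python3 -c "
from station import workorder
print(workorder.finish_job())"
```

```text
the job is handed in; nothing more can be done
None
```

The housing is closed and the job was handed in at about 20.5 s of the 58 s allowed. No verdict was reported.

**Bar:** I laid the white bar on the board between the two white lines. Afterwards the wrist picture showed it parallel to the lines and about 2 mm from the strip point.

**Cover:** I tilted the blue cover about 7°, slid its edge under the red lip, levelled it and let go. The tool pose put that edge at about x −67 and z 30 mm in the housing's frame.

**Last checks:**
- The cover lies along the housing's axis and about 1 mm from its centre.
- In the side view it sits below the wall tops with its edge under the lip.
- I saw no sign of the adapter or spanner being touched. The jar was last in view when I picked up the bar, and I did not check it again at the end.
- The gripper is clear, with no contact force.

**What disagreed or was not checked:**
- The top and wrist cameras differed by about 2 mm, so I used values between them or the wrist's.
- When the jaws closed on each part there was an upward push of about 6 N, probably from the pads swinging forward.
- I judged the cover level from the tool pose and the pictures. I could not measure directly whether it presses on the bar.

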